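# Blow the dust off a carved owl

### The arm

A 6-joint arm with a two-finger parallel gripper is mounted at the origin on the work surface. World frame = base frame: x ahead of the robot, y to its left, z up, the work surface at z = 0. Lengths are in mm, angles in rad, forces in N, time in s.
With the tool pointing down it reaches from about 400 to 825 mm from the base axis. Payload 7 kg.
Tool frame: the origin (TCP) lies at the very end of the fingers, on their centre line; the grasp point (between the pads) lies 19 mm behind it; z points along the fingers, y is the line along which they close (so a half turn about z gives the same grasp; the last joint's range is limited). The gripper opens to 88 mm and grips with 3 to 60 N. Pads are 19 mm wide; open, the fingers measure 130 mm over their backs; the gripper's body (78 mm by 193 mm) begins 47 mm behind the grasp point.
Start: joints at [-0.943, 0.359, 0.012, 0, -1.224, -0.288], TCP at [224.949, -636.391, 196.961] pointing down, gripper open.
Joint ranges: [-3.07, 3.07], [-1.43, 2.12], [-1.02, 1.25], [-3.03, 1.67], [-3.05, -0], [-3.03, 3.03]. Speed limits (rad/s): [2.39, 2.39, 3.01, 3.14, 3.14, 3.14].

### API

Orientations are given as a unit quaternion [x, y, z, w].
In Python, from plant import bot gives the robot as it stands. Calls block until the motion is done:
- bot.move_ptp(position, orientation): joint-space move of the TCP to a pose.
- bot.line_to(position, velocity=150, ori=None): straight line of the TCP; ori=None keeps the orientation; velocity is the mean speed in mm/s.
- bot.move_joints(angles): joint-space move.
- bot.move_gripper(opening, force=None): finger opening in mm; force is the grip in N (None keeps the last); returns when the fingers have stopped.
- bot.pause(seconds).
- bot.solve_ik(position, orientation): joint angles nearest the present ones, or None.
- bot.read_state(): the state.
- bot.camera(name): name is "side" or "top"; returns the picture (480x640x3 uint8, red, green, blue); there is no depth.
- bot.get_calibration(name): a dict with "fx", "fy", "cx", "cy" (pixels), "view" (4x4, takes a point from world to camera coordinates). Camera axes: x right, y up, looking along -z (the intrinsics and any distortion apply to the point x, -y, -z); pixel columns grow to the right and rows downward; lengths in mm; the calibration is good to about 2 mm. A picture is of the moment at which its call begins. get_calibration takes no time and is no camera call.
A pose or a line that the arm cannot do raises bot.Unreachable and nothing moves.
- bot.close_job(): hands the job in; it is judged then, once.
The state is a dict: "t": time; "joint_pos": joint angles; "qvel": joint speeds; "tau": joint torques, N m; "tcp_pos": TCP position; "eef_rot": TCP orientation; "contact_force": force on the tool from outside, world axes, zero at the start; "moment": the same for the moment, N m; "width": finger opening in mm; "finger_force": force on a finger pad.
Only numpy, scipy, OpenCV 4.12 (cv2) and the standard library are available. Lean on these libraries where they do the work, as an engineer would, in place of code of your own. Each camera call takes 0.05 s, during which the arm holds its last target. There are 200 camera calls.

### The job

Lift the alabaster owl out of its rack lane, which leaves only its front and back free to grip, stand it on the open bench and let go; then take it again the other way, since the seat of the blow-off station leaves only its sides free, and stand it squarely in the middle of that seat, facing the nozzle, pushed back until its back touches the wooden backstop. Let go of it, then squeeze the blow gun's trigger fully home towards the grip, keep it home for a good second and let it spring out again. Do not drop or topple the owl, do not pull the trigger before it stands in place, and leave the other figurines and the jar alone.

Things in the scene. Friction and masses are not known exactly. Their poses are not given: they have to be found in the camera images.
- owl: Carved alabaster owl, 0.25-0.5 kg, 94 mm tall, two ear tufts. Origin: centre of underside; z up, its face looks along its -x. Plinth 46 (x) x 52 (y) x 14 mm high; body above it 36 (x) x 44 (y) mm, 14 to 68 mm up, gripped front and back (36 mm) or by the sides (44 mm); head 32 x 38 mm up to 88 mm.
- owl_face (a point): Point between the owl's eyes: 18 mm in front (-x) of the owl's axis, 80 mm above its underside.
- rack: Fixed wooden rack, 110 (x) x 230 (y) mm, origin centre of underside, floor 6 mm thick. Four walls 8 mm thick, tops 88 mm above the bench, at y = -111, -37, 37, 111 mm, make three lanes 66 mm wide open at front (-x), back (+x) and top. The owl stands in any one lane facing about the rack's -x; egg and elephant in the others.
- station: Fixed wooden board, x -140..110, y -160..160, 12 mm thick; origin centre of underside. +y end: metal seat and backstop (top 113 mm). -y end: blow gun on a post, lying on its side: barrel along y at x = 30, nozzle to +y, gun top 102 mm; black grip x -85..15, y -98..-72, z 72..98; trigger on the grip's +y side. Air pipe at x -112, y -85. All mm.
- nest (a point): On the seat's top (28 mm above the bench) at the foot of the backstop, mid-length; axes as the station. Seat 74 mm long in x, open at both x ends; 56 mm in -y of here a front lip 6 mm high, 6 thick. Backstop face at y = 0, 10 mm thick, 85 tall, 74 wide. The owl in place has its origin 23 mm in -y of this point, its face to -y.
- nozzle (a point): Tip of the blow gun's nozzle, pointing along the station's +y, 85 mm above the bench, 10 mm in diameter.
- grip_back (a point): Point on the back (-y) face of the gun's fixed grip, at mid thickness (85 mm above the bench), across from the place to squeeze; axes as the station. Grip is 26 mm from back to front (y). Trigger home: its outer face is 37 mm in +y of here, parallel to the grip; let go: about 54 mm straight across, 60 mm at its tip.
- trigger_pad (a point): Point on the outer (+y) face of the trigger where it is pressed, 53 mm from its hinge. The trigger is a steel bar 72 mm long, 8 mm thick, 20 mm high (z); its hinge axis is vertical, beside the barrel end of the grip (x = 5, y = -65 mm in the station).
- trigger (a joint): Trigger angle, rad: 0 let go (its spring's rest), 0.32 fully home against its stop. About 6 N at the pad starts it and 12 N holds it home.
- egg: Bystander: alabaster egg, about 67 mm tall, on a plinth like the owl's; origin centre of underside. Leave alone.
- elephant: Bystander: small alabaster elephant, about 60 mm tall, on a plinth like the owl's; origin centre of underside. Leave alone.
- jar: Bystander: glass jar with a white cap, 60 mm in diameter, 80 mm tall, on the bench beyond the work; origin centre of underside. Leave alone.
There are look-alikes about, which are no part of the job. What is shaped like the owl but pink is not meant.

How it is judged:
By the outcome, as a careful person would: the job done as asked, in the order asked, and still so for the second after the job is handed in, with the robot touching nothing.
It also fails if it takes over 72 s, if anything falls off the work surface, if the arm or the gripper's body presses on something with over 40 N, if the wrist force passes 120 N, or if a joint passes its speed limit or range.

## Working session

There is one attempt and no reset: what is moved stays moved. The work goes in short steps, each a Python script; the robot and the scene stay as the last script left them, time stands still between calls to the robot, and variables do not carry over. Pictures are saved under pics/ and viewed, at most 10 in all, crops included, and the job is handed in when it is done.

```bash
ls; mkdir -p pics; python3 - <<'E'
from plant import bot
import cv2, numpy as np
for n in("top","side"):
    im=bot.camera(n); cv2.imwrite(f"pics/{n}0.png",im[:,:,::-1]); c=bot.get_calibration(n); print(n,{k:(np.round(v,4).tolist()) for k,v in c.items()})
s=bot.read_state(); print(s)
E
```

```text
pics
top {'fx': 525.8361, 'fy': 525.8361, 'cx': 314.1355, 'cy': 248.5163, 'view': [[-0.0227, -0.9997, 0.0044, 45.2038], [0.9896, -0.0219, 0.142, -596.9621], [-0.1418, 0.0076, 0.9899, -1051.8744], [0.0, 0.0, 0.0, 1.0]]}
side {'fx': 550.7459, 'fy': 550.7459, 'cx': 316.9372, 'cy': 246.4143, 'view': [[-0.8252, -0.5648, 0.0072, 521.6208], [0.2781, -0.3952, 0.8755, -210.8453], [-0.4916, 0.7245, 0.4832, -947.8331], [0.0, 0.0, 0.0, 1.0]]}
{'t': 0.1, 'joint_pos': array([-9.42881679e-01,  3.59309084e-01,  1.11453964e-02, -3.07951116e-04,
       -1.22408437e+00, -2.88079888e-01]), 'qvel': array([-0.00132588, -0.00146482,  0.00393034,  0.00312705, -0.00010079,
        0.00099446]), 'tau': array([-2.34384905e-03, -5.84161627e+01,  2.93747878e+01,  7.01560646e+00,
        1.01032850e-02, -6.46753597e-05]), 'tcp_pos': array([ 224.79674438, -635.95929415,  196.11829068]), 'eef_rot': array([-1.69049200e-01,  9.85607336e-01,  7.15069405e-04, -1.91088188e-04]), 'contact_force': array([-0.17576261,  0.66520915, -0.11582291]), 'moment': array([ 0.00894597,  0.01515884, -0.02179211]), 'finger_force': 0.0, 'width': 87.55013319422946}
```

View pics/top0.png

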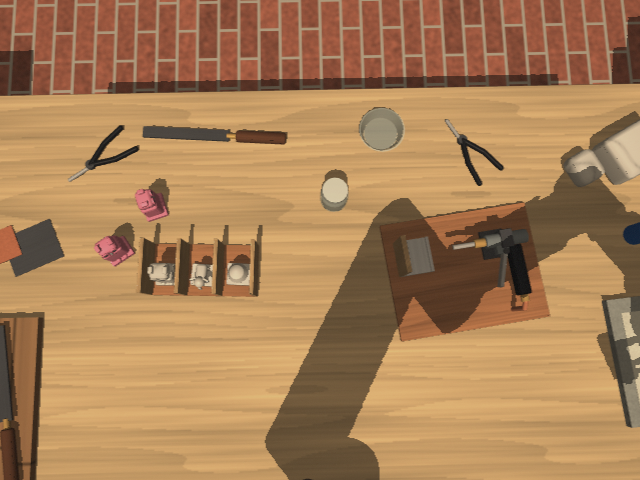

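View pics/side0.png

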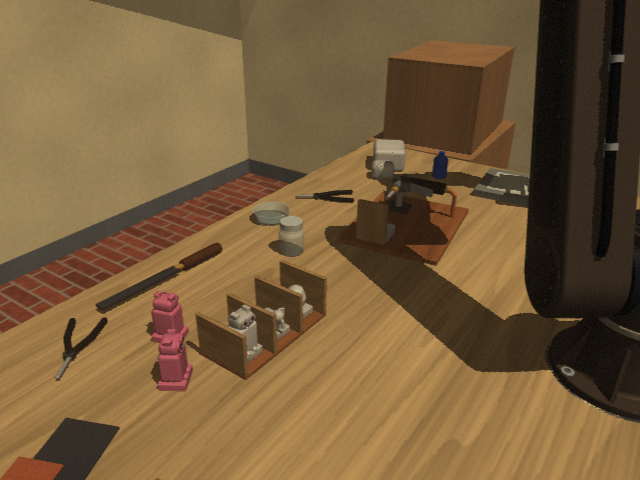

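The rack is at about (200,268) in top, with three white figurines in its lanes at (161,272), (201,275) and (238,272). Two pink owls stand at (150,203) and (113,249). The station is at about (465,270). The white figure at top (161,272), side (243,325), shows ear tufts, so it should be the owl. The middle one looks like the elephant and the right one like the egg. I'll confirm this in one enlarged crop.

```bash
python3 - <<'E'
import cv2, numpy as np
t=cv2.imread("pics/top0.png"); s=cv2.imread("pics/side0.png")
g=lambda im,x,y,w,h,k: cv2.resize(im[y:y+h,x:x+w],None,fx=k,fy=k,interpolation=cv2.INTER_CUBIC)
A=g(t,130,222,133,80,3); B=g(s,190,255,133,120,3)
C=g(t,375,197,180,150,400/180.); C=np.clip(C.astype(float)*1.8,0,255).astype('uint8')
D=g(s,335,145,140,120,400/140.)
col=lambda a,b: np.vstack([a,b,np.zeros((600-a.shape[0]-b.shape[0],a.shape[1],3),'uint8')]) if a.shape[0]+b.shape[0]<=600 else np.vstack([a,b])[:600]
print(A.shape,B.shape,C.shape,D.shape)
im=np.hstack([col(A,B),col(C,D)[:, :400]]); cv2.imwrite("pics/crop1.png",im); print(im.shape)
E
```

```text
(240, 399, 3) (360, 399, 3) (333, 400, 3) (343, 400, 3)
(600, 799, 3)
```

View pics/crop1.png

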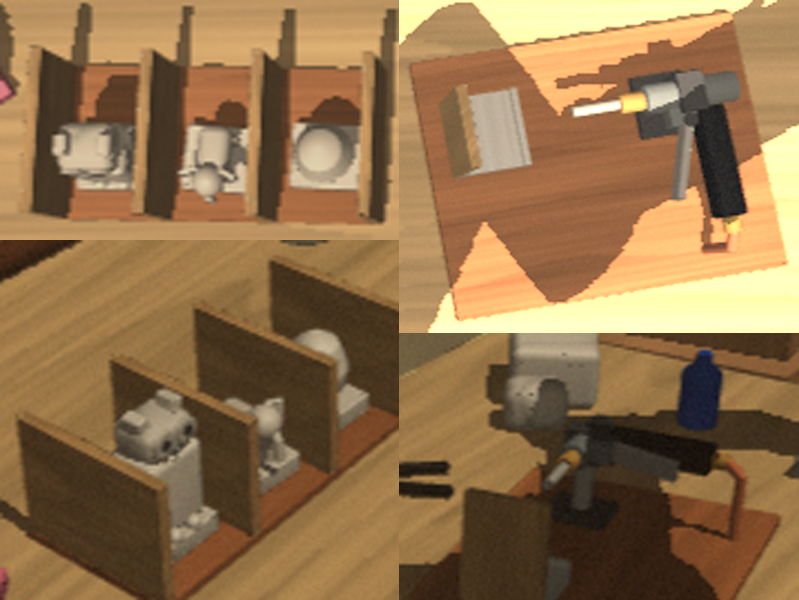

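The crop confirms it: the tall figure with ear tufts and eyes, in the lane next to the pink look-alikes (top about (161,272)), is the white owl. It faces the robot. Next I'll measure from enlarged views.

```bash
python3 - <<'E'
import cv2, numpy as np
t=cv2.imread("pics/top0.png"); s=cv2.imread("pics/side0.png")
g=lambda im,x,y,w,h,k: cv2.resize(im[y:y+h,x:x+w],None,fx=k,fy=k,interpolation=cv2.INTER_CUBIC)
A=g(t,132,232,130,70,6); B=g(s,218,300,60,60,2)
def grid(im,x0,y0,k):
    for u in range(0,im.shape[1],int(10*k)): cv2.putText(im,str(x0+int(u/k)),(u,8),0,.3,(0,255,255),1); cv2.line(im,(u,9),(u,13),(0,255,255),1)
    for v in range(0,im.shape[0],int(10*k)): cv2.putText(im,str(y0+int(v/k)),(0,v+4),0,.3,(0,255,255),1)
    return im
cv2.imwrite("pics/z1.png",grid(A,132,232,6))
C=np.clip(g(t,378,198,175,148,4).astype(float)*1.8,0,255).astype('uint8')
cv2.imwrite("pics/z2.png",grid(C,378,198,4))
E
```

```text
(no output)
```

View pics/z1.png

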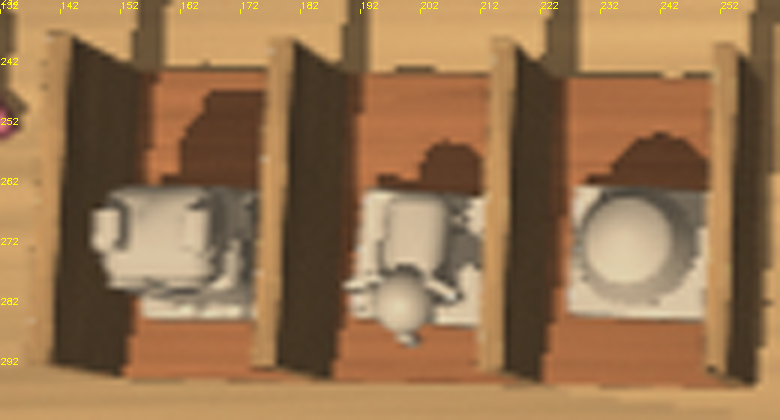

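View pics/z2.png

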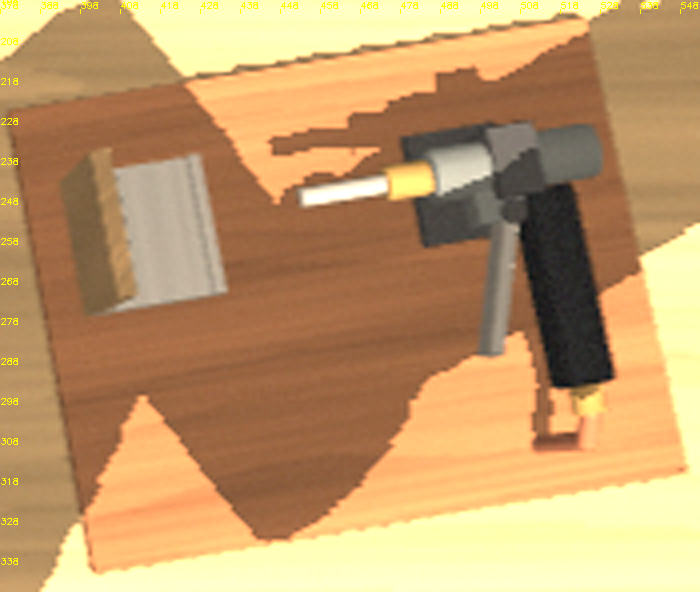

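```bash
cat > h.py <<'E'
import numpy as np
from scipy.spatial.transform import Rotation as R
from plant import bot
def ray(px,z,cam="top"):
    c=bot.get_calibration(cam); V=np.array(c["view"])
    d=V[:3,:3].T@np.array([(px[0]-c["cx"])/c["fx"],-(px[1]-c["cy"])/c["fy"],-1]); o=-V[:3,:3].T@V[:3,3]
    return o+d*(z-o[2])/d[2]
def proj(p,cam):
    c=bot.get_calibration(cam); V=np.array(c["view"]); q=V[:3,:3]@np.array(p)+V[:3,3]
    return np.array([c["cx"]-c["fx"]*q[0]/q[2],c["cy"]+c["fy"]*q[1]/q[2]])
def fit(loc,pts):  # planar rigid fit -> origin xy, yaw, residuals
    L=np.array(loc,float)[:,:2];P=np.array(pts)[:,:2];l=L-L.mean(0);p=P-P.mean(0)
    a=np.arctan2((l[:,0]*p[:,1]-l[:,1]*p[:,0]).sum(),(l*p).sum())
    r=np.array([[np.cos(a),-np.sin(a)],[np.sin(a),np.cos(a)]]);o=P.mean(0)-r@L.mean(0)
    return o,a,P-(o+L@r.T)
def down(th):  # tool down, closing line (tool y) at angle th
    y=np.array([np.cos(th),np.sin(th),0]);z=np.array([0,0,-1.]);return R.from_matrix(np.c_[np.cross(y,z),y,z]).as_quat()
E
python3 - <<'E'
from h import *
np.set_printoptions(precision=1,suppress=True)
A=lambda u,v:(132+u/6-.4,232+v/6-.4); C=lambda u,v:(378+u/4-.4,198+v/4-.4)
loc=[];pts=[]
for y,b,f in zip((111,37,-37,-111),((62,36),(283,40),(503,40),(724,46)),((44,362),(264,368),(491,370),(714,374))):
    loc+=[(55,y),(-55,y)];pts+=[ray(A(*b),88),ray(A(*f),88)]
o,a,r=fit(loc,pts);print("rack",o,round(a,3));print(r.T)
for u in((105,230),(198,230)):print("ear",ray(A(*u),100))
for u in((145,318),(255,318)):print("plinth front",ray(A(*u),20),ray(A(*u),6))
for u in((115,188),(212,188)):print("head back",ray(A(*u),94))
loc=[(110,160),(110,-160),(-140,-160),(-140,160)];pts=[ray(C(*u),12) for u in((10,108),(583,15),(686,468),(93,572))]
o,a,r=fit(loc,pts);print("station",o,round(a,3));print(r.T)
def S(p): d=p[:2]-o;c,s=np.cos(a),np.sin(a);return np.array([c*d[0]+s*d[1],-s*d[0]+c*d[1]])
for n,u,z in(("bs top front far",(110,150),113),("near",(135,293),113),("bs back far",(92,150),113),("near",(118,300),113),("seat front far",(200,153),28),("near",(227,290),28),("nozzle",(300,197),90),("gripR far",(572,183),98),("gripR near",(613,378),98),("trig end L",(478,353),95),("trig endR",(503,353),95),("jar",(0,0),80)):
    p=ray(C(*u) if n!="jar" else (335,188),z);print(n,p,S(p))
W=lambda x,y:o+np.array([np.cos(a)*x-np.sin(a)*y,np.sin(a)*x+np.cos(a)*y])
for l in loc: print("side px corner",l,proj([*W(*l),12],"side"))
E
```

```text
rack [562.5 267.3] -0.037
[[-0.7  1.  -0.9  0.1  0.2  0.5 -0.7  0.3]
 [-0.8 -1.5 -0.3  0.4  0.5 -0.1  0.9  0.8]]
ear [554.4 356.  100. ]
ear [553.7 325.8 100. ]
plinth front [531.8 366.   20. ] [533.  370.2   6. ]
plinth front [531.  327.6  20. ] [532.1 331.2   6. ]
head back [568.9 354.9  94. ]
head back [568.1 323.1  94. ]
station [ 565.2 -283.3] 0.142
[[-0.3 -1.1  1.5 -0. ]
 [-2.4  1.2  1.6 -0.4]]
bs top front far [ 610.3 -146.   113. ] [ 64.1 129.6]
near [ 539.9 -154.8  113. ] [ -6.8 130.8]
bs back far [ 610.5 -137.2  113. ] [ 65.5 138.3]
near [ 536.7 -146.4  113. ] [ -8.8 139.6]
seat front far [ 621.7 -209.2   28. ] [66.4 65.4]
near [ 548.6 -219.5   28. ] [-7.4 65.5]
nozzle [ 588.3 -243.8   90. ] [28.4 35.8]
gripR far [ 591.2 -376.9   98. ] [ 12.5 -96.3]
gripR near [ 494.5 -389.4   98. ] [-85. -95.]
trig end L [ 508.3 -325.2   95. ] [-62.2 -33.5]
trig endR [ 508.1 -337.5   95. ] [-64.2 -45.6]
jar [716.4 -13.4  80. ] [187.9 245.9]
side px corner (110, 160) [335.8 236.5]
side px corner (110, -160) [381.7 190.5]
side px corner (-140, -160) [468.4 207.1]
side px corner (-140, 160) [436.4 260. ]
```

Rack, station and jar all fit the given sizes within about 2 mm. Owl: x≈554, y≈340.5, yaw≈-0.02. Now the first grasp.

```bash
python3 - <<'E'
from h import *
np.set_printoptions(precision=2,suppress=True)
a=.142
for th in(-.023,np.pi-.023):print("g1",bot.solve_ik([554,340.5,200],down(th)))
for th in(a+np.pi/2,a-np.pi/2,a,a+np.pi):print("b",round(th,2),bot.solve_ik([520,60,200],down(th)), bot.solve_ik([590,-180,200],down(th)))
q=down(-.023)
bot.move_ptp([554,340.5,200],q)
bot.line_to([554,340.5,41],120)
print(bot.read_state()["tcp_pos"],bot.read_state()["contact_force"])
bot.move_gripper(30,30)
s=bot.read_state();print(s["t"],s["width"],s["finger_force"],s["contact_force"],s["tcp_pos"])
E
```

```text
g1 [ 0.85  0.32 -0.04  0.   -1.21  2.27]
g1 [ 0.85  0.32 -0.04  0.   -1.21 -0.87]
b 1.71 [ 0.49  0.11 -0.31  0.   -1.15 -1.92] [ 0.02  0.26 -0.12  0.   -1.19 -1.45]
b -1.43 [ 0.49  0.11 -0.31  0.   -1.15  1.22] [ 0.02  0.26 -0.12  0.   -1.19  1.69]
b 0.14 [ 0.49  0.11 -0.31  0.   -1.15  2.79] [ 0.02  0.26 -0.12  0.   -1.19 -3.02]
b 3.28 [ 0.49  0.11 -0.31  0.   -1.15 -0.35] [ 0.02  0.26 -0.12  0.   -1.19  0.12]
[554.44 340.91  41.85] [-1.24  0.44  0.87]
6.05 35.22147053461803 29.99629497528076 [ 1.59  0.66 -0.2 ] [554.15 340.53  41.01]
```

```bash
python3 - <<'E'
from h import *
import cv2
np.set_printoptions(precision=2,suppress=True)
a=.142
bot.line_to([554,340.5,180],120)
s=bot.read_state();print(s["t"],s["width"],s["contact_force"],s["tcp_pos"])
q=down(a+np.pi/2)
bot.move_ptp([520,60,150],q)
bot.line_to([520,60,42],100)
f0=bot.read_state()["contact_force"][2]
for z in np.arange(38,32,-.7):
    bot.line_to([520,60,z],15); s=bot.read_state()
    print(round(z,1),s["tcp_pos"],s["contact_force"]-[0,0,f0])
    if s["contact_force"][2]-f0>2.5: break
bot.move_gripper(70); bot.pause(.2)
bot.line_to([520,60,160],150)
print(bot.read_state()["t"])
q2=down(a+np.pi)
bot.move_ptp([460,180,200],q2)
im=[bot.camera(n) for n in("top","side")]
for n,i in zip("ts",im): cv2.imwrite(f"pics/b_{n}.png",i[:,:,::-1])
p=[proj([520,60,50],n) for n in("top","side")];print(p,bot.read_state()["t"])
g=[cv2.resize(i[int(c[1])-40:int(c[1])+40,int(c[0])-40:int(c[0])+40,::-1],(400,400),interpolation=cv2.INTER_CUBIC) for i,c in zip(im,p)]
cv2.imwrite("pics/b.png",np.hstack(g)); print([(int(c[0])-40,int(c[1])-40) for c in p])
E
```

```text
7.3583 35.05192610756093 [ 0.26 -0.8  -3.74] [553.49 340.14 178.89]
38.0 [519.97  59.96  38.  ] [-0.68 -1.06 -0.24]
37.3 [519.99  60.    37.27] [ 0.17  0.73 -0.22]
36.6 [519.96  59.97  36.54] [-0.19 -0.15  0.35]
35.9 [519.94  59.95  35.84] [ 0.19 -1.16 -0.23]
35.2 [519.97  59.98  35.17] [ 0.26 -0.25 -0.18]
34.5 [520.24  60.14  34.9 ] [-2.19  0.7   6.56]
15.7167
[array([301.24, 285.95]), array([345.53, 268.81])] 16.9917
[(261, 245), (305, 228)]
```

View pics/b.png

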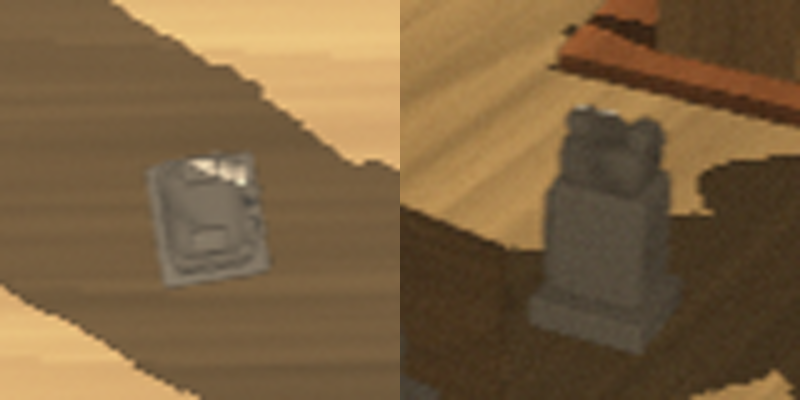

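The owl stands upright on the bench. Its plinth corners in the left crop are (147,168), (165,285), (270,268) and (252,152), and its face points right, towards the station. I'll measure it and grip it by the sides.

```bash
python3 - <<'E'
from h import *
np.set_printoptions(precision=3,suppress=True)
a=.142
K=lambda u,v:(261+u/5-.4,245+v/5-.4)
# owl frame: -x face -> world -y ; owl y -> world -x. image up=+x world=owl -y
pts=[ray(K(*u),14) for u in((147,168),(165,285),(270,268),(252,152))]
o,y,r=fit([(23,-26),(23,26),(-23,26),(-23,-26)],pts); print(o,y,y-np.pi/2,r.T)
ok=abs(y-np.pi/2-a)<.06 and np.hypot(*(o-[520,60]))<6
if ok:
    q=down(a+np.pi); c=[520,60]
    c=[520,o[1]]
    bot.move_gripper(88)
    bot.move_ptp([*c,130],q); bot.line_to([*c,35],100)
    s=bot.read_state();print(s["t"],s["contact_force"],s["tcp_pos"])
    bot.move_gripper(30,30); s=bot.read_state();print(s["t"],s["width"],s["finger_force"],s["contact_force"],s["tcp_pos"])
    bot.line_to([*c,120],100); s=bot.read_state();print(s["t"],s["width"],s["contact_force"])
E
```

```text
[517.752  58.523] 1.7044114708057734 0.13361514401087682 [[-0.926  1.083  1.092 -1.249]
 [-0.626 -0.473  0.757  0.342]]
19.3167 [0.117 0.845 0.212] [520.479  58.828  35.606]
20.1 42.815003451819024 30.014882683753967 [-2.198  0.22   1.813] [519.49   58.301  34.939]
21.1 43.32893831542091 [ 0.502 -0.18  -4.328]
```

```bash
python3 - <<'E'
from h import *
import cv2
np.set_printoptions(precision=2,suppress=True)
a=.142; o=np.array([566.2,-282.8]); ex=np.array([np.cos(a),np.sin(a)]); ey=np.array([-ex[1],ex[0]])
W=lambda x,y:o+x*ex+y*ey
c=W(30,101.5); print(c)
bot.line_to([520,58.5,180],150); bot.line_to([*c,180],180); bot.line_to([*c,72],100)
f0=np.mean([bot.read_state()["contact_force"]],0)
print(bot.read_state()["t"],f0,bot.read_state()["tcp_pos"])
z=67.
while z>59:
    bot.line_to([*c,z],12); s=bot.read_state(); d=s["contact_force"]-f0
    if d[2]>2.5: break
    z-=.6
print("z",z,s["tcp_pos"],d,s["t"])
z+=.3
f1=None
for k in range(24):
    p=c+ey*.6*k
    bot.line_to([*p,z],12); s=bot.read_state(); d=s["contact_force"]; fy=d[:2]@ey
    if f1 is None: f1=fy
    print(round(.6*k,1),round(fy-f1,1),round(d[2]-f0[2],1),s["tcp_pos"])
    if k>1 and fy-f1<-6: break
print(s["t"],s["width"])
im=[bot.camera(n) for n in("top","side")]
g=[]
for i,n,pt in zip(im,("top","side"),(p,p)):
    u,v=proj([*pt,60],n).astype(int); g.append(cv2.resize(i[v-45:v+45,u-40:u+40,::-1],(400,450),interpolation=cv2.INTER_CUBIC)); print(u-40,v-45)
cv2.imwrite("pics/s1.png",np.clip(np.hstack(g)*1.6,0,255).astype('uint8'))
E
```

```text
[ 581.53 -178.08]
24.3917 [-0.18  0.36 -4.  ] [ 582.12 -178.12   72.75]
z 62.200000000000024 [ 581.67 -178.25   62.9 ] [-2.86 -0.88  8.19] 26.9583
0.0 0.0 8.6 [ 581.63 -178.21   62.86]
0.6 -1.9 10.3 [ 581.61 -177.94   62.87]
1.2 -1.7 9.7 [ 581.6  -177.57   62.96]
1.8 -3.9 9.9 [ 581.53 -177.15   63.06]
2.4 -4.2 10.6 [ 581.48 -176.72   63.17]
3.0 -5.4 10.6 [ 581.45 -176.31   63.3 ]
3.6 -6.0 11.3 [ 581.41 -175.83   63.43]
4.2 -6.2 12.0 [ 581.36 -175.42   63.54]
28.9583 43.21057164920634
374 208
335 171
```

The owl is pressed too hard onto the seat: the TCP rises while the horizontal force grows, so the owl is dragging or tilting. I'll let it settle, regrip and push lightly.

```bash
python3 - <<'E'
from h import *
np.set_printoptions(precision=2,suppress=True)
a=.142; ex=np.array([np.cos(a),np.sin(a)]); ey=np.array([-ex[1],ex[0]])
bot.move_gripper(56); bot.pause(.2)
s=bot.read_state();c=s["tcp_pos"][:2].copy();print(s["tcp_pos"],s["contact_force"])
z=63.2
bot.line_to([*c,z],20); bot.move_gripper(30,15)
s=bot.read_state();f1=s["contact_force"].copy();print(s["tcp_pos"],f1,s["width"])
for k in range(1,16):
    p=c+ey*.6*k
    bot.line_to([*p,z],12); s=bot.read_state(); d=s["contact_force"]-f1; fy=d[:2]@ey
    print(round(.6*k,1),round(fy,1),round(d[2],1),s["tcp_pos"],round((s["tcp_pos"][:2]-c)@ey,2))
    if fy<-5: break
print(s["t"])
E
```

```text
[ 580.98 -173.85   62.43] [-1.41 -0.62  0.54]
[ 580.54 -173.94   63.18] [-1.87 -0.38  0.84] 43.682155543929206
0.6 -2.3 0.7 [ 580.51 -173.5    63.2 ] 0.41
1.2 -1.7 2.4 [ 580.5  -172.91   63.3 ] 1.0
1.8 -2.5 2.1 [ 580.77 -172.19   63.32] 1.67
2.4 -3.3 3.6 [ 580.72 -171.66   63.43] 2.2
3.0 -3.7 4.1 [ 580.61 -171.19   63.49] 2.68
3.6 -4.7 4.4 [ 580.56 -170.71   63.66] 3.17
4.2 -4.2 5.6 [ 580.52 -170.16   63.75] 3.72
4.8 -3.4 5.7 [ 580.46 -169.61   63.83] 4.27
5.4 -3.8 6.5 [ 580.46 -169.06   63.95] 4.81
6.0 -4.9 6.6 [ 580.38 -168.51   64.02] 5.37
6.6 -4.8 6.8 [ 580.32 -167.98   64.12] 5.91
7.2 -5.8 7.6 [ 580.26 -167.39   64.2 ] 6.5
33.3833
```

```bash
python3 - <<'E'
from h import *
import cv2
im=[bot.camera(n) for n in("top","side")]
g=[]
for i,n in zip(im,("top","side")):
    u,v=proj([579,-170,60],n).astype(int); g.append(cv2.resize(i[v-40:v+40,u-40:u+40,::-1],(400,400),interpolation=cv2.INTER_CUBIC)); print(u-40,v-40)
cv2.imwrite("pics/s2.png",np.clip(np.hstack(g)*1.6,0,255).astype('uint8'))
E
```

```text
372 214
335 177
```

View pics/s2.png

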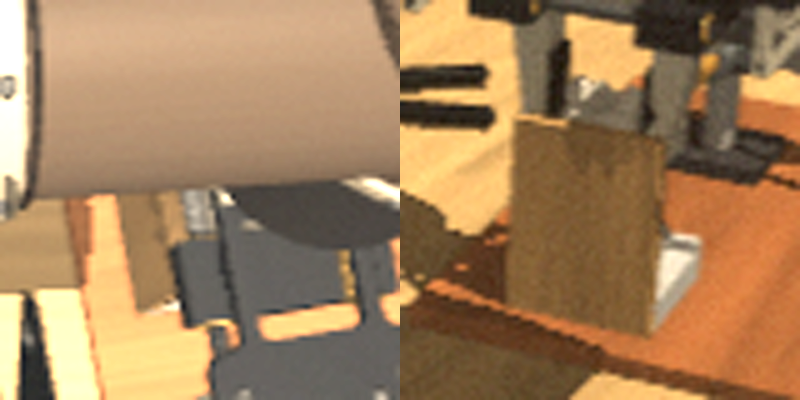

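The camera doesn't show the contact, but the TCP is now only about 18 mm from the backstop face. The plinth must already be touching and the owl tipping in the pads. I'll back off to upright, release and look.

```bash
python3 - <<'E'
from h import *
import cv2
np.set_printoptions(precision=2,suppress=True)
a=.142; ex=np.array([np.cos(a),np.sin(a)]); ey=np.array([-ex[1],ex[0]])
c=np.array([580.98,-173.85])
bot.line_to([*(c+ey*1.2),63.2],20); s=bot.read_state();print(s["tcp_pos"],s["contact_force"])
bot.move_gripper(64); bot.pause(.2)
p=c+ey*1.2
bot.line_to([*p,170],150)
bot.move_ptp([470,-60,220],down(a+np.pi/2)); print(bot.read_state()["t"])
im=[bot.camera(n) for n in("top","side")]
g=[]
for i,n in zip(im,("top","side")):
    u,v=proj([579,-170,60],n).astype(int); g.append(cv2.resize(i[v-40:v+40,u-40:u+40,::-1],(400,400),interpolation=cv2.INTER_CUBIC)); print(u-40,v-40)
cv2.imwrite("pics/s3.png",np.clip(np.hstack(g)*1.6,0,255).astype('uint8'))
E
```

```text
[ 581.03 -172.49   63.14] [-2.59 -0.89  4.19]
37.2083
372 214
335 177
```

View pics/s3.png

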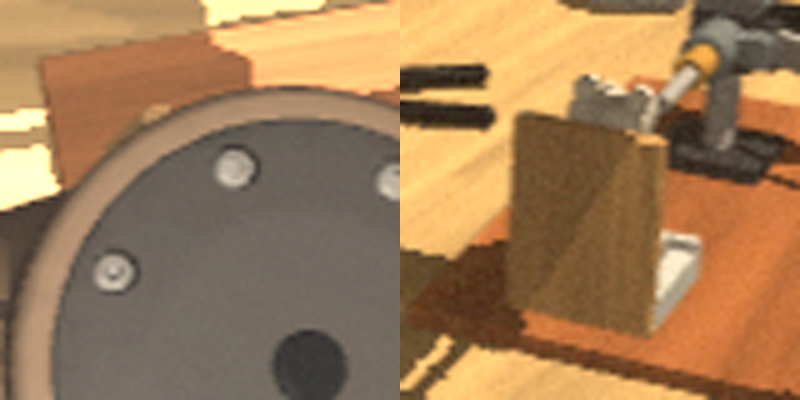

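The owl stands behind the backstop with its tufts level, but the arm hides the top view. I'll move above the trigger and look from there.

```bash
python3 - <<'E'
from h import *
import cv2
a=.142; o=np.array([566.2,-282.8]); ex=np.array([np.cos(a),np.sin(a)]); ey=np.array([-ex[1],ex[0]])
W=lambda x,y:o+x*ex+y*ey
bot.move_gripper(88)
bot.move_ptp([*W(-47,-96.5+24),180],down(a+np.pi/2)); print(bot.read_state()["t"],bot.read_state()["tcp_pos"],W(-47,-72.5))
i=bot.camera("top"); cv2.imwrite("pics/t4.png",i[:,:,::-1])
c=cv2.resize(i[214:294,372:452,::-1],(600,600),interpolation=cv2.INTER_CUBIC)
cv2.imwrite("pics/s4.png",np.clip(c*1.6,0,255).astype('uint8'))
E
```

```text
39.1417 [ 530.21306973 -360.3939987   180.41399331] [ 529.9334951  -361.22187592]
```

View pics/s4.png

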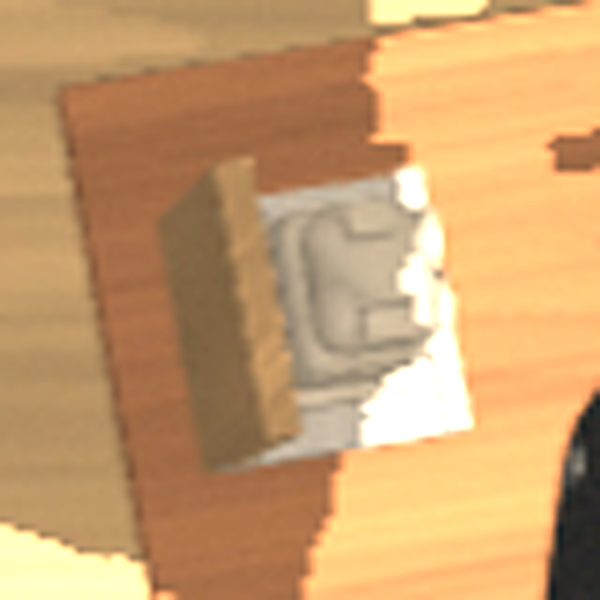

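The owl stands upright on the seat. Its ears are near (375,220) and (385,320), its plinth edges near (285,208) and (300,405), and the seat ends near (340,184) and (350,448). I'll check centring by ray casting.

```bash
python3 - <<'E'
from h import *
np.set_printoptions(precision=1,suppress=True)
a=.142; o=np.array([566.2,-282.8]); ex=np.array([np.cos(a),np.sin(a)]); ey=np.array([-ex[1],ex[0]])
def S(u,v,z):
    d=ray((372+u/7.5-.4,214+v/7.5-.4),z)[:2]-o; return np.array([d@ex,d@ey])
for n,u,v,z in(("seat far",410,170,28),("seat near",472,428,28),("seat far2",265,197,28),("seat near2",350,448,28),("bs far",255,160,113),("bs near",300,435,113),("plinth far",278,212,42),("plinth near",300,392,42),("plinth bottom near",302,406,28),("ear",372,220,121),("ear",387,320,121),("plinth near end",360,385,42),("body? far",290,215,96),("body near",312,388,96)):
    print(n,S(u,v,z))
E
```

```text
seat far [64.9 68. ]
seat near [-9.7 65. ]
seat far2 [ 64.  109.8]
seat near2 [-9.6 99.8]
bs far [ 63.2 128.2]
bs near [ -9.4 130.3]
plinth far [ 57.5 110. ]
plinth near [  7.  113.5]
plinth bottom near [  4.1 110.8]
ear [ 41.7 103. ]
ear [ 15.5 104.2]
plinth near end [ 6.2 96.7]
body? far [ 49.5 118.3]
body near [  3.4 121.3]
```

The owl sits about 3 mm off centre in x, with perhaps 2 mm between its back and the backstop. There is time to mend this: regrip, lift 2 mm, shift, touch the backstop free of seat friction, then set down.

```bash
python3 - <<'E'
from h import *
import cv2
np.set_printoptions(precision=2,suppress=True)
a=.142; ex=np.array([np.cos(a),np.sin(a)]); ey=np.array([-ex[1],ex[0]])
def F():
    f=[]
    for _ in range(5): bot.pause(.02); f.append(bot.read_state()["contact_force"])
    return np.mean(f,0)
c=np.array([581.0,-172.5])-ey*1
bot.move_ptp([*c,150],down(a+np.pi)); bot.line_to([*c,63.2],120)
bot.move_gripper(30,30); s=bot.read_state(); print(s["t"],s["width"],s["tcp_pos"])
bot.line_to([*c,65.5],20); c=c-ex*3-ey*2.; bot.line_to([*c,65.5],20)
f0=F(); print(f0)
for k in range(1,20):
    p=c+ey*.6*k; bot.line_to([*p,65.5],15); d=F()-f0; fy=d[:2]@ey
    print(round(.6*k,1),round(fy,1),round(d[2],1),end=" | ")
    if fy<-3: break
print(bot.read_state()["tcp_pos"],bot.read_state()["t"])
z=64.3
while z>60:
    bot.line_to([*p,z],15); d=F()-f0
    if d[2]>3: break
    z-=.5
s=bot.read_state(); print("down",z,s["tcp_pos"],d)
bot.move_gripper(64); bot.pause(.1); print(bot.read_state()["t"],bot.read_state()["tcp_pos"])
bot.line_to([*p,150],180); bot.move_gripper(88)
o=np.array([566.2,-282.8]);t=o-47*ex-72.5*ey
bot.move_ptp([*t,150],down(a+np.pi/2)); print(bot.read_state()["t"])
i=bot.camera("top"); c=cv2.resize(i[214:294,372:452,::-1],(600,600),interpolation=cv2.INTER_CUBIC)
cv2.imwrite("pics/s5.png",np.clip(c*1.3,0,255).astype('uint8'))
E
```

```text
42.0 43.268012070943016 [ 580.85 -173.55   63.2 ]
[ 0.02  0.36 -3.92]
0.6 -0.1 -0.4 | 1.2 -0.9 0.2 | 1.8 -0.1 -0.5 | 2.4 -0.6 -0.1 | 3.0 -0.3 -0.2 | 3.6 -0.1 -0.1 | 4.2 -0.8 0.2 | 4.8 -1.4 0.4 | 5.4 -2.4 1.1 | 6.0 -3.4 1.8 | [ 577.71 -170.08   65.61] 46.0167
down 63.3 [ 577.75 -170.13   63.63] [-0.39 -4.    5.23]
47.725 [ 577.62 -169.88   63.27]
50.1417
```

View pics/s5.png

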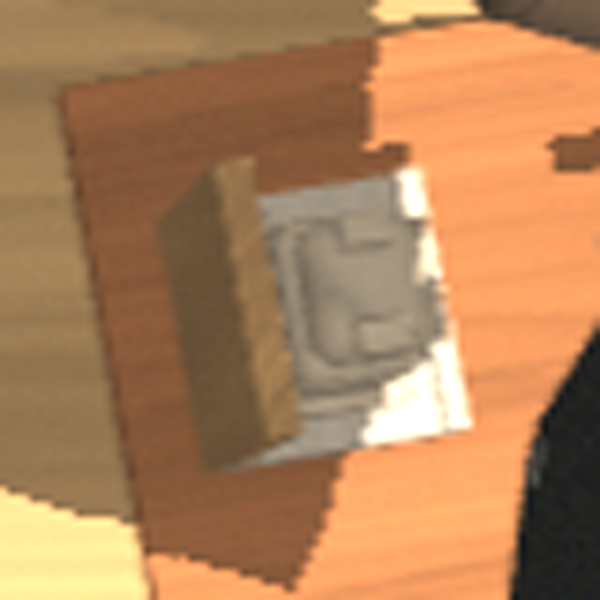

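The owl stands squarely and centred, and the touch on the backstop was clean (−3.4 N). Now the trigger.

```bash
python3 - <<'E'
from h import *
np.set_printoptions(precision=2,suppress=True)
a=.142; o=np.array([566.2,-282.8]); ex=np.array([np.cos(a),np.sin(a)]); ey=np.array([-ex[1],ex[0]])
W=lambda x,y:o+x*ex+y*ey
p=lambda m:print(m,[np.round(bot.read_state()[k],2) for k in("t","width","finger_force","contact_force","tcp_pos")])
bot.line_to([*W(-48.5,-72.5),150],150); bot.line_to([*W(-48.5,-72.5),66],100); p("down")
bot.line_to([*W(-48.5,-77.5),66],40); p("shift")
bot.move_gripper(32,30); p("closed"); bot.pause(.8); p("hold"); bot.pause(.8); p("hold")
E
```

```text
down [np.float64(51.43), np.float64(87.82), np.float64(0.0), array([0.11, 0.04, 0.88]), array([ 528.94, -361.67,   66.66])]
shift [np.float64(51.71), np.float64(87.62), np.float64(0.0), array([-0.19, -0.01,  0.49]), array([ 529.4 , -366.79,   66.45])]
closed [np.float64(52.76), np.float64(32.32), np.float64(9.68), array([  1.49, -19.31,  -7.68]), array([ 529.82, -370.24,   66.1 ])]
hold [np.float64(53.56), np.float64(32.17), np.float64(9.64), array([  1.15, -20.5 ,  -8.44]), array([ 529.84, -370.3 ,   66.13])]
hold [np.float64(54.36), np.float64(32.23), np.float64(9.64), array([  1.78, -19.2 ,  -9.47]), array([ 529.82, -370.29,   66.13])]
```

The squeeze ended at width 32, though home should be 37, and the pad forces sum to the arm's side force. So the trigger seems not to have been between the fingers. I'll check its height by triangulating its end from the two first pictures; that takes no robot time.

```bash
python3 - <<'E'
from h import *
np.set_printoptions(precision=1,suppress=True)
a=.142; o=np.array([566.2,-282.8]); ex=np.array([np.cos(a),np.sin(a)]); ey=np.array([-ex[1],ex[0]])
T=(500.1,286.4)
for z in(60,70,75,80,85,90,95):
    p=ray(T,z); print(z,p,[(p[:2]-o)@ex,(p[:2]-o)@ey],"side",proj(p,"side"))
W=lambda x,y:o+x*ex+y*ey
for n,x,y,z in(("grip end top back",-85,-98,98),("grip end top front",-85,-72,98),("grip end bottom front",-85,-72,72),("grip barrel-end front top",15,-72,98),("trig tip top",-62,-40,95),("trig tip bot",-62,-40,75)):
    print(n,proj([*W(x,y),z],"side"),proj([*W(x,y),z],"top"))
import cv2
s=cv2.imread("pics/side0.png"); h=cv2.cvtColor(s,cv2.COLOR_BGR2HSV)
# grey (unsaturated, mid-bright) pixels below the grip: trigger mask in side view
m=((h[...,1]<60)&(h[...,2]>55)&(h[...,2]<150)).astype('uint8'); m[:, :395]=0; m[:,460:]=0; m[:165]=0; m[215:]=0
n,l,st,ce=cv2.connectedComponentsWithStats(m)
print([(st[i].tolist(),ce[i].round(1).tolist()) for i in range(1,n) if st[i,4]>15])
t=cv2.imread("pics/top0.png")
for v in (262,270,278): print(v,[tuple(int(c) for c in t[v,u]) for u in range(492,532,2)])
E
```

```text
60 [ 509.3 -343.7   60. ] [np.float64(-64.92609035558307), np.float64(-52.201030255808554)] side [431.8 200.2]
70 [ 508.7 -340.1   70. ] [np.float64(-65.03623176510791), np.float64(-48.54777416441389)] side [431.9 197.1]
75 [ 508.4 -338.3   75. ] [np.float64(-65.09130246987031), np.float64(-46.72114611871653)] side [431.9 195.6]
80 [ 508.1 -336.5   80. ] [np.float64(-65.1463731746327), np.float64(-44.89451807301918)] side [432. 194.]
85 [ 507.7 -334.7   85. ] [np.float64(-65.20144387939514), np.float64(-43.06789002732181)] side [432.  192.5]
90 [ 507.4 -332.9   90. ] [np.float64(-65.25651458415754), np.float64(-41.24126198162451)] side [432.  190.9]
95 [ 507.1 -331.1   95. ] [np.float64(-65.31158528891993), np.float64(-39.4146339359271)] side [432.1 189.3]
grip end top back [445.9 181.7] [532.1 291.3]
grip end top front [443.3 185.2] [519.1 293.5]
grip end bottom front [442.1 194.5] [514.  294.2]
grip barrel-end front top [405.7 178.5] [508.1 243.6]
trig tip top [430.8 189. ] [500.  284.7]
trig tip bot [430.  196.3] [496.5 285.4]
[([395, 180, 6, 7, 31], [397.9, 183.0])]
262 [(38, 57, 86), (38, 57, 88), (36, 56, 86), (37, 56, 87), (48, 58, 66), (55, 63, 69), (74, 84, 92), (61, 71, 82), (31, 47, 72), (17, 18, 15), (15, 16, 18), (23, 25, 25), (21, 21, 22), (23, 20, 21), (22, 21, 23), (17, 19, 20), (20, 22, 22), (36, 57, 88), (39, 60, 89), (38, 57, 89)]
270 [(39, 60, 92), (41, 61, 93), (37, 58, 90), (39, 58, 83), (50, 57, 62), (64, 73, 79), (74, 83, 91), (42, 60, 85), (37, 56, 86), (25, 38, 56), (18, 18, 19), (15, 16, 19), (18, 19, 19), (20, 21, 21), (22, 23, 23), (23, 25, 25), (23, 24, 25), (21, 23, 27), (35, 54, 81), (62, 100, 158)]
278 [(35, 54, 82), (36, 54, 81), (34, 52, 80), (44, 55, 72), (51, 58, 63), (74, 84, 91), (63, 74, 84), (35, 53, 80), (33, 51, 79), (35, 52, 79), (23, 30, 40), (17, 17, 19), (18, 21, 20), (26, 26, 27), (23, 23, 25), (22, 22, 23), (23, 24, 23), (21, 24, 22), (30, 41, 60), (62, 101, 159)]
```

The trigger is at the expected place and height, so it should be between the fingers. The 20 N side load means the arm is pulling the squeeze off centre. I'll centre the gripper on the load and squeeze to force rather than to width.

```bash
python3 - <<'E'
from h import *
np.set_printoptions(precision=2,suppress=True)
a=.142; o=np.array([566.2,-282.8]); ex=np.array([np.cos(a),np.sin(a)]); ey=np.array([-ex[1],ex[0]])
W=lambda x,y:o+x*ex+y*ey
def p(m):
    s=bot.read_state();print(m,np.round([s["t"],s["width"],s["finger_force"],*s["contact_force"],*s["moment"],*s["tcp_pos"],(s["tcp_pos"][:2]-o)@ey],2))
p("now")
bot.line_to([*W(-48.5,-80),66],40); p("-80")
bot.move_gripper(20,40); p("close20")
E
```

```text
now [  54.36   32.23    9.64    1.78  -19.2    -9.47   -7.04   -0.66   -0.03
  529.82 -370.29   66.13  -81.46]
-80 [  54.61   31.96    4.93   -0.6    -9.62   -4.24   -3.63   -0.04    0.07
  529.53 -370.54   65.91  -81.66]
close20 [  54.93   24.3    40.      1.8   -24.67  -11.78   -9.1    -0.43   -0.06
  530.04 -373.51   66.1   -84.68]
```

Width 24 means only the fixed grip (26 mm) is clamped, so the trigger is not between the pads. I'll open gently and see what the opening finger meets.

```bash
python3 - <<'E'
from h import *
import cv2
np.set_printoptions(precision=2,suppress=True)
a=.142; o=np.array([566.2,-282.8]); ex=np.array([np.cos(a),np.sin(a)]); ey=np.array([-ex[1],ex[0]])
W=lambda x,y:o+x*ex+y*ey
def p(m):
    s=bot.read_state();print(m,np.round([s["t"],s["width"],s["finger_force"],*s["contact_force"],*s["tcp_pos"],(s["tcp_pos"][:2]-o)@ey],2))
for w in(34,42,60,88): bot.move_gripper(w,8); p(w)
for n in("top","side"):
    i=bot.camera(n); cv2.imwrite(f"pics/op_{n}.png",i[:,:,::-1])
s0=cv2.imread("pics/side0.png").astype(int); s1=cv2.imread("pics/op_side.png").astype(int)
d=np.abs(s0-s1).sum(2)
print((d[174:214:2,396:462:2]>60).astype(int))
E
```

```text
34 [  55.38   34.1     3.16   -0.02   -6.56   -0.88  529.67 -369.55   66.33
  -80.71]
42 [  55.82   41.84    0.      0.84    0.35    0.57  529.52 -368.51   65.92
  -79.66]
60 [  56.39   59.89    0.     -0.1    -0.09   -0.37  529.51 -368.82   65.99
  -79.96]
88 [  57.09   87.23    0.     -0.56    0.12    0.    529.54 -368.84   66.
  -79.98]
[[1 1 1 1 0 0 1 1 1 1 1 1 1 0 0 1 0 0 0 0 0 0 1 1 0 1 1 1 1 1 1 1 1]
 [0 0 0 0 0 0 0 1 1 1 1 1 1 1 1 0 0 0 0 0 0 0 1 0 0 1 1 1 1 1 1 1 1]
 [0 0 0 0 0 0 0 0 0 0 0 1 1 0 0 1 0 1 1 1 0 0 1 1 1 1 1 1 1 1 1 1 1]
 [0 0 0 0 0 0 0 0 0 0 0 0 0 1 1 1 1 1 1 1 1 1 1 1 1 1 1 1 1 1 1 1 1]
 [1 1 1 0 0 0 0 0 0 0 0 0 1 1 1 1 1 1 0 0 0 1 1 1 1 1 1 1 1 1 1 1 1]
 [1 1 1 1 1 1 1 0 1 0 0 0 1 1 1 1 1 0 0 0 0 0 0 0 0 1 1 1 1 1 1 1 1]
 [1 0 0 0 0 0 0 0 0 0 0 1 1 1 1 1 1 1 0 0 0 0 0 0 0 0 0 0 0 0 0 0 0]
 [1 1 0 0 0 0 0 0 0 0 0 0 0 0 0 0 1 0 0 0 0 0 0 0 0 1 0 0 0 0 0 0 0]
 [1 0 0 0 0 0 0 0 0 0 0 0 0 0 0 0 1 1 1 0 0 0 0 0 0 0 0 0 0 0 0 0 0]
 [0 0 0 0 1 1 1 1 1 1 1 0 0 0 0 0 0 0 1 0 0 0 0 0 0 0 0 0 0 0 0 0 0]
 [0 0 0 0 0 0 0 0 1 1 1 1 1 1 0 0 0 0 1 0 0 0 0 0 0 0 0 0 0 0 0 0 0]
 [0 0 0 0 0 0 0 0 0 0 0 0 1 1 1 1 0 0 0 0 0 0 0 0 0 0 0 0 0 0 0 0 0]
 [0 0 0 0 0 0 0 0 0 0 0 0 0 1 1 1 0 0 0 0 0 0 0 0 0 0 0 0 0 0 0 0 0]
 [0 0 0 0 0 0 0 1 0 0 0 0 0 1 1 1 0 0 0 0 0 0 0 0 0 0 0 0 0 0 0 0 0]
 [0 0 0 0 0 0 1 1 0 1 1 1 1 1 1 1 1 0 0 0 0 0 0 0 0 0 0 0 0 0 0 0 0]
 [0 0 0 0 0 0 0 0 1 1 1 1 1 1 1 1 1 0 0 0 0 0 0 0 0 0 0 0 0 0 0 0 0]
 [0 0 0 0 0 0 0 0 0 0 0 0 1 1 1 1 1 0 0 0 0 0 0 0 0 0 0 0 0 0 0 0 0]
 [0 0 0 0 0 0 0 0 0 0 0 0 0 0 0 0 1 0 0 0 0 0 0 0 0 0 0 0 0 0 0 0 0]
 [0 0 0 0 0 0 0 1 1 1 0 0 0 0 0 0 0 0 0 0 0 0 0 0 0 0 0 0 0 0 0 0 0]
 [0 0 0 0 0 0 0 0 1 1 1 1 1 1 1 0 0 0 0 0 0 0 0 0 0 0 0 0 0 0 0 0 0]]
```

```bash
python3 - <<'E'
import cv2,numpy as np
from h import *
a=.142; o=np.array([566.2,-282.8]); ex=np.array([np.cos(a),np.sin(a)]); ey=np.array([-ex[1],ex[0]])
W=lambda x,y:o+x*ex+y*ey
for n in("side0","op_side"):
    s=cv2.imread(f"pics/{n}.png"); h=cv2.cvtColor(s,cv2.COLOR_BGR2HSV).astype(int)[170:206,390:462]
    r=s[170:206,390:462].astype(int); sat=r.max(2)-r.min(2); v=r.max(2)
    c=np.where(sat>28,'.',np.where(v<45,'#',np.where(v<95,'g','W')))
    print(n); print("\n".join(f"{170+k} "+"".join(x) for k,x in enumerate(c)))
for n,x,y,z in(("tcp",-48.5,-80,66),("fingTrigInner",-48.5,-36,66),("fTI top",-48.5,-36,104),("fBack",-48.5,-124,66)): print(n,proj([*W(x,y),z],"side").round(0))
E
```

```text
side0
170 gggggggggggg...............................###ggggggggggg...............
171 gggg.......................................###ggggggggggg...............
172 ggg.......................................g#gggggg.gggg##...............
173 ggg......................................g###ggggggggggg#...............
174 gggg........g#####g......g...............g###gggggggggg##...............
175 gggg.ggg..gg######gg....g................g###gggggggggggg...............
176 ggg.gggggg##########gg.g..................g#ggggggg.ggggg...............
177 gggggggggg#############gg..................gggggggggggg#g...............
178 gg.gggggggg##################g..............gg#ggggggg#g................
179 ...#####ggg#######################g.............gggg....................
180 ...####gggg############################.................................
181 ...g##gggggg#################################g..........................
182 ..g#ggggggg#######################################gg....................
183 ..ggggggWggg########ggg################################g................
184 ..ggggggggg#
[... 3837 characters left out ...]
....
198 .....gggggggg...........................................................
199 .....ggggggggg..........................................................
200 .###.gggggggg...........................................................
201 ######ggggggg...........................................................
202 ######ggggggg#g.........................................................
203 ######gggggg#####.......................................................
204 #####ggggggg##########..................................................
205 ######gggggg###ggg####..................................................
tcp [429. 193.]
fingTrigInner [424. 199.]
fTI top [426. 185.]
fBack [434. 187.]
```

The trigger is still at rest in the side picture, with no finger in front of it down to row 199. The pads seem to have closed over the trigger and gripped only the top of the grip. The gripper body (TCP+66) still clears the gun (102 mm), so I'll go lower outside the trigger and squeeze again.

```bash
python3 - <<'E'
from h import *
np.set_printoptions(precision=2,suppress=True)
a=.142; o=np.array([566.2,-282.8]); ex=np.array([np.cos(a),np.sin(a)]); ey=np.array([-ex[1],ex[0]])
W=lambda x,y:o+x*ex+y*ey
def p(m):
    s=bot.read_state();print(m,np.round([s["t"],s["width"],s["finger_force"],*s["contact_force"],*s["tcp_pos"],(s["tcp_pos"][:2]-o)@ey],2)); return s
bot.line_to([*W(-48.5,-71),66],60); s=p("shift")
if np.abs(s["contact_force"]).max()<4:
    for z in(58,51,45):
        bot.line_to([*W(-48.5,-71),z],60); s=p(z)
        if s["contact_force"][2]>4: break
    else:
        bot.line_to([*W(-48.5,-78),45],40); p("in")
        bot.move_gripper(50,35); p(50)
        bot.move_gripper(20,35); p("closed")
E
```

```text
shift [  57.49   87.2     0.      0.2    -0.82   -0.6   528.23 -359.46   66.12
  -70.52]
58 [  57.78   87.4     0.     -1.1     1.14   -0.43  527.74 -359.81   57.21
  -70.79]
51 [  58.04   87.86    0.     -0.41    0.17   -0.49  527.82 -359.86   50.34
  -70.85]
45 [  58.29   87.77    0.     -0.13   -0.23   -0.06  527.89 -359.82   44.48
  -70.82]
in [  58.62   87.61    0.     -0.54   -0.29    0.03  529.3  -367.26   45.06
  -78.39]
50 [  59.44   49.93    3.75   -4.85    7.39    3.91  526.69 -364.88   44.15
  -75.66]
closed [  59.84   36.68   35.01   -3.55  -12.43   -7.12  527.01 -368.69   43.97
  -79.48]
```

Width is 36.7 mm at 35 N, so the trigger is home. I'll hold it, release it and retreat.

```bash
python3 - <<'E'
from h import *
import cv2
np.set_printoptions(precision=2,suppress=True)
a=.142; o=np.array([566.2,-282.8]); ex=np.array([np.cos(a),np.sin(a)]); ey=np.array([-ex[1],ex[0]])
W=lambda x,y:o+x*ex+y*ey
def p(m):
    s=bot.read_state();print(m,np.round([s["t"],s["width"],s["finger_force"],*s["contact_force"]],2))
bot.pause(1.5); p("held")
bot.move_gripper(88); p("open")
bot.line_to([*W(-48.5,-72),45],60); bot.line_to([*W(-48.5,-72),170],150); p("up")
old=cv2.imread("pics/t4.png")
for n in("top","side"): cv2.imwrite(f"pics/end_{n}.png",bot.camera(n)[:,:,::-1])
s=cv2.imread("pics/end_side.png"); r=s[180:200,405:450].astype(int); sat=r.max(2)-r.min(2); v=r.max(2)
c=np.where(sat>28,'.',np.where(v<45,'#','g')); print("\n".join(f"{180+k} "+"".join(x) for k,x in enumerate(c)))
# owl unchanged since s5?
e=cv2.imread("pics/end_top.png")[214:294,372:440]; f=cv2.resize(cv2.imread("pics/s5.png"),(80,80),interpolation=cv2.INTER_AREA)[:,:68]/1.3
print("mean diff owl area",np.abs(e-f)[15:65,20:62].mean())
E
```

```text
held [ 61.34  36.34  35.02  -3.7  -13.25  -6.39]
open [62.33 87.33  0.    0.06 -0.12 -0.06]
up [63.57 87.48  0.   -0.02 -0.78  0.07]
180 #####################gg......................
181 ###ggg######################.................
182 ####ggg#########################gg...........
183 gggggggggg#############################g.....
184 ##ggggggggggg###########################g....
185 gggggggggggg.ggg#########################....
186 #gggggggggggggg.ggg#####################.....
187 gggggggggggggggggg.ggg##################.....
188 ggggggggggggggggggggg.ggg##############......
189 ggggggggggggggggggggggg..ggg###########......
190 gggggggggggggggggggggggggg.gg##########......
191 ..........ggggggggggggggggggg##########......
192 .............gggggggggggggggg##########......
193 ................ggggggggggg....g######.......
194 ...................gggggggg.........gg.......
195 ......................ggggg..................
196 .........................g...................
197 .............................................
198 .............................................
199 .............................................
mean diff owl area 3.1945543345543346
```

The trigger has sprung out to its rest position, the owl area looks unchanged, and the gripper is clear. I'm handing the job in.

```bash
python3 -c "
from plant import bot
print(bot.close_job())"
```

```text
the job is handed in; nothing more can be done
None
```

I handed the job in at about 64 s: the owl stands centred on the seat, facing the nozzle with its back against the backstop, and the trigger was held home for about 1.5 s and sprang out again; the first squeeze missed the trigger and only clamped the fixed grip (up to 40 N), so I repeated it lower.

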